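Widen an indexing board holder by one notch and load a controller board

TASK

The board holder is set one notch too narrow. Pull its spring index knob up, slide the jaw outward by one notch and let the knob spring fully down into that notch; then set the circuit board down gently, flat across the holder, lying on the ledges of both jaws, its length along the jaws and about centred on them. Leave the other things on the bench where they are.

Things in the scene. Friction and masses are not known exactly. Their poses are not given: they have to be found in the camera images.
- holder: Board holder fixed to the bench: aluminium base 130 (x) x 280 (y) x 12 mm; origin centre of underside, z up. Dark steel jaws 112 mm long along x: a fixed one at the -y end (lip's inner face at y = -115 mm), a sliding one on a grey carriage opening to +y. A slotted steel rack (top 30 mm high, 12 mm slots every 20 mm) runs along y under the carriage; end block 36 mm high at +y.
- jaw_lip (a point): On the sliding jaw: middle of its lip's inner face at ledge height, axes as the holder's; at holder x = 0, y = -30 mm + jaw slide, z = 42 mm. Both jaws: a ledge, top 42 mm above the bench, reaches 10 mm inward of the lip; the lip rises straight to 49 mm, then flares outward at 45 degrees to about 56 mm.
- jaw (a joint): Slide of the sliding jaw with its carriage along holder +y, m: 0 at the notch where it starts, 0.020 at the next one outward; others at -0.020, 0.040, 0.060. Gap between the lips: 85 mm at 0, 105 mm at 0.020. With the pin home it is locked but for 1 mm of play; with the pin out it slides with under 2 N.
- plunger (a joint): Lift of the spring index knob, m: 0 = pin fully down in a slot, 0.017 at most; clear of the rack from 0.012. The spring pulls down with 4 N at 0 to 8 N at 0.017. The pin is 10 mm thick with a round end: let go within 3 mm of a slot it centres itself and drops in; let go between slots it rides on the rack, lift 0.012.
- knob (a point): Centre of the index knob's head: black, round, 34 mm diameter, 18 mm tall, axis vertical, on a 16 mm neck. 83 mm above the bench when home, at holder x = 0, y = 25 mm + jaw slide; rises with the lift. The head's underside is 24 mm above the carriage's flat top (50 mm high, 112 mm wide along x, from 55 mm on the jaw side of the knob to 25 mm beyond it).
- holder_seat (a point): Fixed on the holder, axes as the holder's: where the middle of the board's underside belongs, at ledge height (42 mm), midway between the lips when the jaw is at 0.020 (holder x = 0, y = -62.5 mm). Either way round will do for the board.
- board: Green circuit board 140 (x) x 100 (y) x 4 mm, 0.15 to 0.3 kg, loose, flat on the bench; origin centre of underside. In its middle a finned aluminium heatsink to grasp: 60 mm along x, 34 mm along y, top 52 mm above the underside. At the -x end a black connector 18 mm high, at x 46 to 62 mm three capacitors 22 mm high; nothing beside the heatsink along y.
- driver: Screwdriver, 180 mm, lying behind the holder; bystander. Origin: centre of its underside, along its x.
- spool: White spool of wire, 70 mm diameter, 44 mm tall, beside the holder; bystander. Origin: centre of its underside.
- pliers: Pliers, 155 mm long, 12 mm thick, lying beside the board; bystander. Origin: underside, near the pivot.
- tip_tin: Round tin with a ball of brass wool for cleaning tips, 72 mm diameter, 56 mm tall, near the board's +x end; bystander. Origin: centre of its underside.
- parts_bin: Blue divided parts bin, 120 x 160 x 60 mm, to the right; bystander. Origin: centre of its underside.
Not all that is in view belongs to the job. Leave any orange or white look-alike of the board alone.

How it is judged:
On the way, in this order (a step that is already met when the one before it is completed fails the run):
1. the index knob is pulled up, clear of its slot, with the jaw still at its first notch (value of joint plunger above 0.009 m and value of joint jaw between -0.007 and 0.007 m), for 0.05 s.
2. the jaw is one notch further out and the knob is fully down again in that notch (value of joint jaw between 0.017 and 0.023 m and value of joint plunger below 0.003 m), for 0.2 s.
At the end, for the whole second after the job is handed in: Jaw slide 0.020 within 3 mm, knob lift under 3 mm; board at rest, level within 0.05 rad, its underside within 3 mm of ledge height, its middle within 20 mm of the seat point along the jaws and 6 mm across, its length within 0.09 rad of the jaws' (either way round) (all of step 2 and z of board in the frame of holder_seat between -0.003 and 0.003 m and x of board in the frame of holder_seat between -0.02 and 0.02 m and y of board in the frame of holder_seat between -0.006 and 0.006 m and angle between board's own z axis and vertical below 0.05 rad and angle between the x axis of board and the x axis of holder, either way round below 0.09 rad and linear speed of board below 0.02 m/s); the robot touches nothing.
It fails at once if a bystander (screwdriver, spool, pliers, tin, bin) is shifted more than 25 mm (distance of any of driver, spool, pliers, tip_tin, parts_bin from where it was at the start of the episode above 0.025 m).
It fails at once if the board is dropped (falls freely faster than 0.5 m/s) (contact force between the fingers and board below 0.2 N and linear speed of board above 0.5 m/s).
It also fails if it takes over 64 s, if anything falls off the work surface, if the arm or the gripper's body presses on something with over 40 N, if the wrist force passes 120 N, or if a joint passes its speed limit or range.

ROBOT

A 7-joint arm with a two-finger parallel gripper is mounted at the origin on the work surface. World frame = base frame: x ahead of the robot, y to its left, z up, the work surface at z = 0. Lengths are in m, angles in rad, forces in N, time in s.
With the tool pointing down it reaches from about 0.425 to 0.925 m from the base axis. Payload 6.8 kg.
Tool frame: the origin (TCP) lies on the front face of the gripper's body, between the roots of the fingers; the fingertips stand 73 mm ahead of it and the grasp point (between the pads) lies 54 mm ahead of it (env.nose_length is the distance from the TCP to the fingertips, in m); z points along the fingers, y is the line along which they close (so a half turn about z gives the same grasp; the last joint's range is limited). The gripper opens to 85 mm and grips with 20 to 120 N. Pads are 22 mm wide; open, the fingers measure 114 mm over their backs; the gripper's body (76 mm by 85 mm) begins 54 mm behind the grasp point. The pads swing forward as they close: fully open they stand 13 mm farther back than shut.
Start: joints at [1.118, 0.477, 0.022, 1.555, -0.011, 1.109, -0.083], TCP at [0.228, -0.635, 0.304] pointing down, gripper open.
Joint ranges: [-2.96, 2.96], [-0.34, 2.1], [-1.41, 1.46], [0.24, 2.44], [-1.37, 4.51], [0.17, 1.92], [-2.96, 2.96]. Speed limits (rad/s): [2.39, 2.39, 3.14, 3.14, 3.14, 3.14, 3.14].

INTERFACE

Orientations are given as a unit quaternion [w, x, y, z].
In Python, from cell import env, kin, camera, calibration, job gives the robot as it stands. The module is installed in compiled form; this text tells all that it offers. Calls block until the motion is done:
- env.reach(position, orientation): joint-space move of the TCP to a pose.
- env.movel(position, velocity=0.15, rot=None, stop_force=None): straight line of the TCP; rot=None keeps the orientation; velocity is the mean speed in m/s. With stop_force (N) it stops when the force on the tool has changed by that much, and returns True; else False.
- env.goto_joints(angles): joint-space move.
- env.grip(opening, f_grip=None): finger opening in m; f_grip is the grip in N (None keeps the last); returns when the fingers have stopped.
- env.dwell(seconds).
- kin.inverse_kinematics(position, orientation): joint angles nearest the present ones, or None.
- env.get_state(): the state.
- camera(name): name is "scene" or "top" or "wrist"; returns (picture, depth): 420x560x3 uint8, blue, green, red; 420x560 float32, m along the optical axis (not along the pixel's ray), 0 where there is no reading.
- calibration(name): a dict with "fx", "fy", "cx", "cy" (pixels), "rvec" (rotation vector, rad) and "tvec" (3), from world to camera coordinates, as OpenCV has them. Camera axes: x right, y down, z forward; pixel columns grow to the right and rows downward; lengths in m; the calibration is good to about 2 mm. A picture is of the moment at which its call begins: read the wrist's pose just before it. calibration takes no time and is no camera call; for the wrist camera it gives the pose at the moment of the call.
A pose or a line that the arm cannot do raises env.PlanningError and nothing moves.
- job.job_done(): hands the job in; it is judged then, once.
The state is a dict: "time": time; "qpos": joint angles; "joint_velocities": joint speeds; "joint_torque": joint torques, N m; "tcp_pos": TCP position; "orientation": TCP orientation; "force": force on the tool from outside, world axes, zero at the start; "torque": the same for the moment, N m; "opening": finger opening in m; "gripper_force": force on a finger pad.
Only numpy, scipy, OpenCV 4.12 (cv2) and the standard library are available. Lean on these libraries where they do the work, as an engineer would, in place of code of your own. Each camera call takes 0.05 s, during which the arm holds its last target. There are 200 camera calls.

## Working session

There is one attempt and no reset: what is moved stays moved. The work goes in short steps, each a Python script; the robot and the scene stay as the last script left them, time stands still between calls to the robot, and variables do not carry over. Pictures are saved under pics/ and viewed, at most 10 in all, crops included, and the job is handed in when it is done.

```bash
mkdir -p pics; cat > h.py <<'E'
import numpy as np, cv2
from cell import env, kin, camera, calibration, job
def cam(name):
    c=calibration(name); p,d=camera(name); return p,d,c
def pts(d,c):
    v,u=np.mgrid[0:d.shape[0],0:d.shape[1]]
    P=np.stack([(u-c['cx'])/c['fx']*d,(v-c['cy'])/c['fy']*d,d],-1)
    R=cv2.Rodrigues(np.array(c['rvec'],float))[0]
    return (P-np.array(c['tvec']).ravel())@R
def ray(u,v,c,z):
    R=cv2.Rodrigues(np.array(c['rvec'],float))[0]
    o=-R.T@np.array(c['tvec']).ravel()
    r=R.T@np.array([(u-c['cx'])/c['fx'],(v-c['cy'])/c['fy'],1])
    return o+r*(z-o[2])/r[2]
E
python3 - <<'E'
from h import *
for n in ('scene','top'):
    p,d,c=cam(n); cv2.imwrite(f'pics/{n}1.png',p); np.savez(f'{n}1.npz',p=p,d=d,**{k:np.array(v) for k,v in c.items()})
s=env.get_state(); print(s['time'],s['orientation'],s['opening'],env.nose_length)
E
```

```text
0.1 [-8.19223637e-04  9.85175404e-01  1.71547985e-01 -2.00773512e-04] 0.085295682777494 0.0726
```

View pics/top1.png

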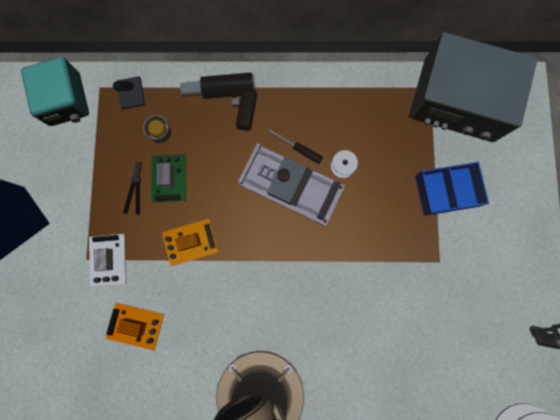

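View pics/scene1.png

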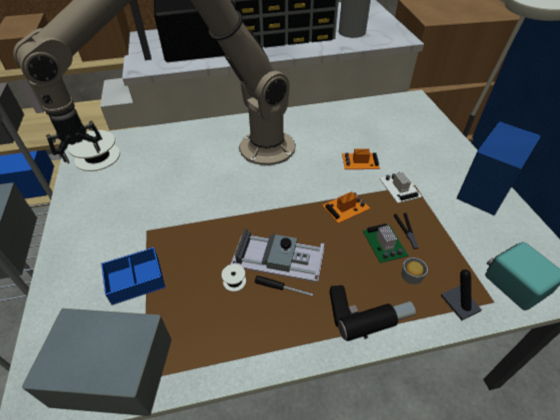

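The top view shows these board look-alikes: the green board (168,177), orange boards (190,241) and (135,327), and a white one (107,259). By the description the target is the green one. The holder is at (290,183), with its knob at (284,174). The dark fixed jaw (328,200) marks the −y end, so +y points to the image's upper left.

```bash
python3 - <<'E'
from h import *
f=np.load('top1.npz'); p,d=f['p'],f['d']; c={k:f[k] for k in('fx','fy','cx','cy','rvec','tvec')}
P=pts(d,c)
print(P[177,140],P[120,300])
hsv=cv2.cvtColor(p,cv2.COLOR_BGR2HSV)
g=cv2.inRange(hsv,(40,80,40),(85,255,255)); g[:, :140]=0; g[:,200:]=0
g=cv2.morphologyEx(g,cv2.MORPH_CLOSE,np.ones((15,15)))
cs=cv2.findContours(g,0,2)[0]; k=max(cs,key=cv2.contourArea); print('board px',cv2.minAreaRect(k))
b=np.array([ray(u,v,c,.004)[:2] for u,v in cv2.boxPoints(cv2.minAreaRect(k))]); print(b.round(3),b.mean(0))
for (u,v) in [(284,174),(328,200),(266,172),(255,155)]: print((u,v),P[v,u].round(3))
cr=cv2.resize(p[130:230,140:365],None,fx=3.5,fy=3.5,interpolation=cv2.INTER_CUBIC); cv2.imwrite('pics/crop.png',cr)
E
```

```text
[0.60180469 0.35756669 0.00202617] [ 7.77500466e-01 -1.09602533e-01 -1.30360445e-04]
board px ((168.0, 177.5), (47.0, 34.0), 90.0)
[[0.671 0.328]
 [0.671 0.228]
 [0.531 0.222]
 [0.531 0.321]] [0.60078391 0.27492937]
(284, 174) [ 0.59  -0.062  0.092]
(328, 200) [ 0.529 -0.184  0.046]
(266, 172) [ 0.611 -0.011  0.03 ]
(255, 155) [0.663 0.021 0.024]
```

View pics/crop.png

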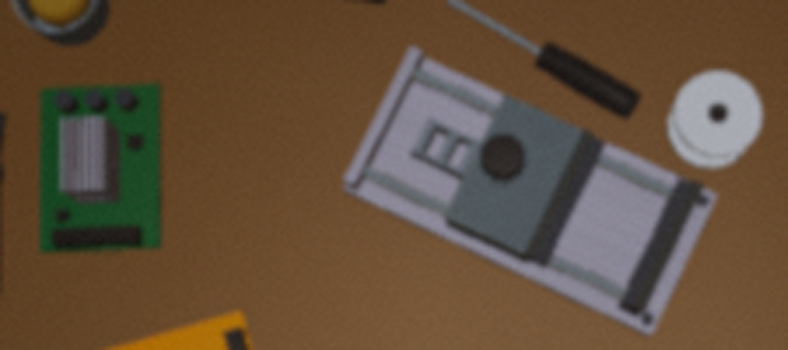

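The crop confirms the green board: connector at its lower end (97,237) and capacitors at the top, so +x points ahead. The holder is yawed about −25° and its knob is at crop (502,157). Next I move above the knob for a close look.

```bash
cat >> h.py <<'E'
def down(yaw): return np.array([0,np.cos(yaw/2),np.sin(yaw/2),0])
E
python3 - <<'E'
from h import *
yaw=-0.44
env.reach([0.56,-0.06,0.40],down(yaw))
p,d,c=cam('wrist'); cv2.imwrite('pics/w1.png',p); np.savez('w1.npz',p=p,d=d,**{k:np.array(v) for k,v in c.items()})
s=env.get_state(); print(s['time'],s['tcp_pos'],s['qpos'])
E
```

```text
2.5333 [ 0.55995845 -0.06099329  0.39983863] [ 0.24887954  0.23396923 -0.3022567   1.68817427  0.07349678  1.23081264
 -2.08242448]
```

View pics/w1.png

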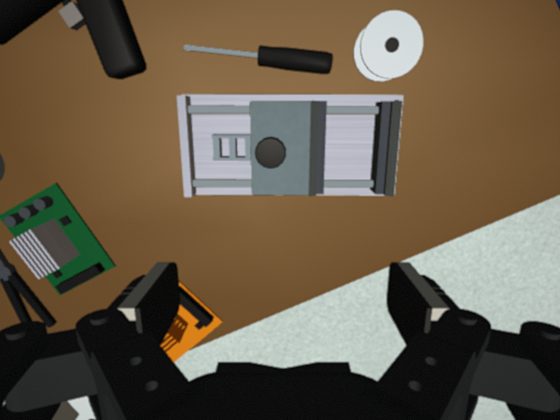

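The wrist view shows the holder upright: knob at (270,153), rack slots at (228,147), fixed jaw at (386,147), sliding jaw's dark lip at (318,147). The gripper is clear.

```bash
cat > meas.py <<'E'
from h import *
def knob(d,c,guess,zr=(.085,.11)):
    P=pts(d,c); m=(P[...,2]>zr[0])&(P[...,2]<zr[1])&(np.hypot(P[...,0]-guess[0],P[...,1]-guess[1])<.06)&(d>.2)
    Q=P[m]; (x,y),r=cv2.minEnclosingCircle(Q[:,:2].astype(np.float32)); return np.array([x,y,np.median(Q[:,2])]),r,len(Q)
if __name__=='__main__':
    f=np.load('w1.npz'); p,d=f['p'],f['d']; c={k:f[k] for k in('fx','fy','cx','cy','rvec','tvec')}
    P=pts(d,c); print('bench z',np.median(P[220:240,200:380,2]))
    kn,r,n=knob(d,c,(.59,-.062)); print('knob',kn,r,n)
    near=np.hypot(P[...,0]-.575,P[...,1]+.10)<.17
    z=P[...,2]; vv,uu=np.mgrid[0:420,0:560]; near&=(vv<200)&(vv>85)
    def rect(lo,hi,nm):
        m=(near&(z>lo)&(z<hi)).astype(np.uint8)
        m=cv2.morphologyEx(m,cv2.MORPH_OPEN,np.ones((3,3)))
        k,l,st,_=cv2.connectedComponentsWithStats(m); i=1+np.argmax(st[1:,4])
        q=P[l==i][:,:2].astype(np.float32); R=cv2.minAreaRect(q); print(nm,R, st[i]); return R
    rect(.007,.2,'base'); rect(.045,.055,'carriage'); rect(.007,.017,'baseplate'); rect(.03,.042,'endblk')
    # lip/ledge profile along holder y through x offsets
    yaw=-0.44; 
    for row in (125,180): print(row,[ (u,int(1000*z[row,u])) for u in range(172,410,4)])
E
python3 meas.py
```

```text
bench z 0.0009152571474808299
knob [ 0.58961743 -0.05916052  0.09201437] 0.01705126464366913 754
base ((0.5783531665802002, -0.08214700222015381), (0.2789649963378906, 0.1301763504743576), 64.37173461914062) [  177    94   226   104 22031]
carriage ((0.5852342844009399, -0.06893625855445862), (0.07181547582149506, 0.1105775311589241), 64.48880767822266) [ 250  101   62   94 4832]
baseplate ((0.5456465482711792, -0.14828716218471527), (0.06208328902721405, 0.08278962224721909), 64.55257415771484) [ 324  115   51   65 3113]
endblk ((0.635595440864563, 0.03829428553581238), (0.01098054088652134, 0.12343348562717438), 64.66016387939453) [177  96  16 102 954]
125 [(172, 0), (176, 1), (180, 36), (184, 36), (188, 27), (192, 13), (196, 12), (200, 10), (204, 12), (208, 11), (212, 11), (216, 12), (220, 12), (224, 13), (228, 12), (232, 13), (236, 12), (240, 12), (244, 11), (248, 11), (252, 50), (256, 50), (260, 50), (264, 51), (268, 50), (272, 50), (276, 49), (280, 49), (284, 50), (288, 50), (292, 49), (296, 50), (300, 50), (304, 49), (308, 49), (312, 57), (316, 52), (320, 41), (324, 43), (328,
[... 182 characters left out ...]
(396, 55), (400, 10), (404, 0), (408, 1)]
180 [(172, 1), (176, 0), (180, 1), (184, 37), (188, 35), (192, 25), (196, 26), (200, 25), (204, 25), (208, 25), (212, 26), (216, 25), (220, 25), (224, 26), (228, 26), (232, 26), (236, 25), (240, 25), (244, 25), (248, 26), (252, 51), (256, 49), (260, 51), (264, 50), (268, 49), (272, 50), (276, 50), (280, 50), (284, 49), (288, 51), (292, 49), (296, 48), (300, 50), (304, 48), (308, 49), (312, 56), (316, 42), (320, 42), (324, 25), (328, 24), (332, 23), (336, 26), (340, 24), (344, 23), (348, 469), (352, 24), (356, 24), (360, 24), (364, 24), (368, 24), (372, 24), (376, 42), (380, 41), (384, 42), (388, 51), (392, 54), (396, 0), (400, 0), (404, 0), (408, 0)]
```

```bash
cat >> h.py <<'E'
YAW=-0.447; YH=np.array([-np.sin(YAW),np.cos(YAW),0]); XH=np.array([np.cos(YAW),np.sin(YAW),0])
K0=np.array([0.5894,-0.0594,0]); SEAT=np.array([0.5784,-0.0821,0])-0.0625*YH
def st(n=''):
    s=env.get_state(); print(n,round(s['time'],2),s['tcp_pos'].round(4) if hasattr(s['tcp_pos'],'round') else s['tcp_pos'],'F',np.round(s['force'],1),'op',round(s['opening'],4),'gf',np.round(s['gripper_force'],1)); return s
E
python3 - <<'E'
from h import *
q=down(YAW)
env.reach(K0+[0,0,.24],q)
env.movel(K0+[0,0,.132],velocity=.12,stop_force=10); st('at')
env.grip(.030,f_grip=50); st('grip')
env.movel(K0+[0,0,.1465],velocity=.03); env.dwell(.15); st('up')
E
```

```text
at 4.28 [ 0.59   -0.0594  0.1329] F [-0.1  0.3 -0.1] op 0.0853 gf 0.0
grip 4.81 [ 0.5896 -0.0594  0.1325] F [-1.4 -0.6  5.7] op 0.0325 gf 49.2
up 5.59 [ 0.5894 -0.0596  0.1463] F [ 3.  -1.5 -6.6] op 0.0318 gf 50.1
```

```bash
python3 - <<'E'
from h import *
T=K0+.020*YH
env.movel(T+[0,0,.1465],velocity=.04); env.dwell(.1); st('slid')
env.movel(T+[0,0,.1325],velocity=.03); env.dwell(.2); st('down')
env.grip(.085); env.dwell(.3); st('rel')
env.movel(T+[0,0,.22],velocity=.15)
env.reach([0.56,-0.06,0.40],down(YAW))
p,d,c=cam('wrist'); cv2.imwrite('pics/w2.png',p)
from meas import knob
k=knob(d,c,T)
print('knob',k,'slide',(k[0][:2]-K0[:2])@YH[:2]); st()
E
```

```text
slid 6.34 [ 0.5981 -0.0413  0.1465] F [ 1.7 -0.4 -7.1] op 0.0324 gf 50.2
down 7.16 [ 0.5981 -0.0413  0.1326] F [ 1.8  0.7 -2. ] op 0.0325 gf 50.7
rel 8.02 [ 0.598  -0.0414  0.1325] F [0.  0.6 1.2] op 0.0851 gf 0.0
knob (array([ 0.59856945, -0.04089052,  0.09205855]), 0.016868973150849342, 769) slide 0.020654495023252863
 9.57 [ 0.5595 -0.06    0.3977] F [-0.8 -1.  -0.1] op 0.0853 gf 0.0
```

Knob top is at 92 mm, so it is home, and the slide is +20 mm. Next is the board.

```bash
python3 - <<'E'
from h import *
env.reach([0.55,0.275,0.36],down(0.0))
p,d,c=cam('wrist'); cv2.imwrite('pics/w3.png',p); P=pts(d,c); z=P[...,2]
s=st(); print(s['qpos'])
hsv=cv2.cvtColor(p,cv2.COLOR_BGR2HSV)
g=cv2.inRange(hsv,(40,80,30),(90,255,255)); g=cv2.morphologyEx(g,cv2.MORPH_OPEN,np.ones((3,3)))
k=max(cv2.findContours(cv2.morphologyEx(g,cv2.MORPH_CLOSE,np.ones((9,9))),0,2)[0],key=cv2.contourArea)
q=np.array([ray(u,v,c,.004)[:2] for u,v in k[:,0]],np.float32); print('board',cv2.minAreaRect(q))
m=(np.hypot(P[...,0]-.6,P[...,1]-.275)<.06)&(z>.042)&(z<.06)
Q=P[m]; print('hs',cv2.minAreaRect(Q[:,:2].astype(np.float32)),np.median(Q[:,2]),m.sum())
E
```

```text
10.89 [0.5512 0.2727 0.36  ] F [0.4 0.2 0.1] op 0.0849 gf 0.0
[-0.15197772  0.38426452 -0.54329289  1.6103923   0.21035479  1.20575769
 -2.31320274]
board ((0.5995187759399414, 0.2757967710494995), (0.1396714597940445, 0.09969273209571838), 2.6055819988250732)
hs ((0.5992684364318848, 0.27607449889183044), (0.060023482888936996, 0.03403991088271141), 2.7348597049713135) 0.05206527013524661 1053
```

View pics/w3.png

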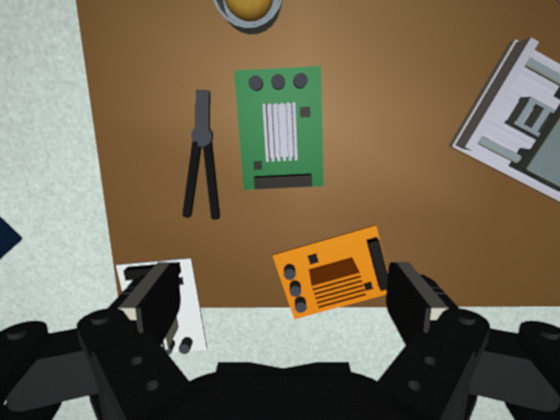

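The wrist view shows the green board at (281,127) with the heatsink at (281,132). The fingers' path is clear, and the pliers at (202,140) are about 35 px off the board edge. The heatsink sits in the middle of the board, yaw 0.046.

```bash
python3 - <<'E'
from h import *
B=np.array([.5994,.2760,0]); q=down(.046)
env.grip(.060)
env.reach(B+[0,0,.20],q)
env.movel(B+[0,0,.090],velocity=.10,stop_force=8); env.dwell(.2); st('at')
env.grip(.028,f_grip=50); st('grip')
env.movel(B+[0,0,.12],velocity=.05); st('lift')
env.movel(B+[0,0,.28],velocity=.15); env.dwell(.2); s=st('high'); print(s['torque'])
p,d,c=cam('wrist'); cv2.imwrite('pics/w4.png',p)
E
```

```text
at 13.43 [0.5997 0.2761 0.0906] F [ 0.4 -0.   0.4] op 0.0602 gf 0.0
grip 13.78 [0.5996 0.2761 0.0904] F [-0.1 -0.3  3.1] op 0.0334 gf 51.6
lift 14.53 [0.5993 0.2759 0.1199] F [-0.   0.3 -2. ] op 0.0334 gf 50.9
high 15.94 [0.5991 0.2758 0.279 ] F [ 0.9  0.9 -2.2] op 0.0337 gf 50.9
[ 0.03329917  0.00126332 -0.08063165]
```

View pics/w4.png

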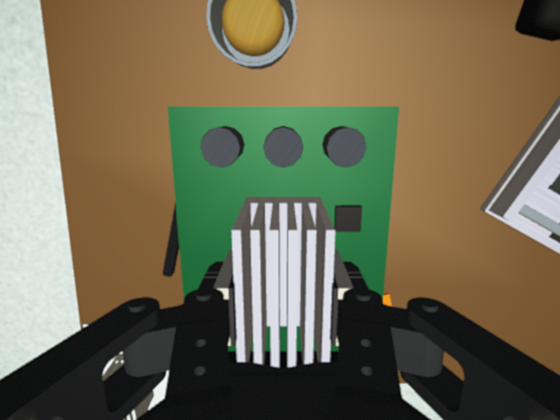

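The board (front edge at row 107, columns 168–397) is held squarely by the heatsink. I'll check its tilt and go to hover above the seat.

```bash
cat > held.py <<'E'
from h import *
def held():
    p,d,c=cam('wrist'); P=pts(d,c); s=env.get_state()
    hsv=cv2.cvtColor(p,cv2.COLOR_BGR2HSV); g=cv2.inRange(hsv,(45,100,30),(85,255,255))
    g=cv2.morphologyEx(g,cv2.MORPH_OPEN,np.ones((5,5)))
    k,l,S,_=cv2.connectedComponentsWithStats(g); l=l==1+np.argmax(S[1:,4])
    Q=P[cv2.erode(l.astype(np.uint8),np.ones((5,5)))>0]; Q=Q[abs(Q[:,2]-np.median(Q[:,2]))<.015]
    A=np.c_[Q[:,:2]-s['tcp_pos'][:2],np.ones(len(Q))]; co=np.linalg.lstsq(A,Q[:,2],rcond=None)[0]
    v,u=np.nonzero(l); E=np.array([P[a,b] for a,b in zip(v,u)])-s['tcp_pos']
    E=E[abs(E[:,2]-co[2]+s['tcp_pos'][2])<.02]
    print('plane dz/dx,dz/dy',co[:2].round(4),'top z at tcp rel',round(co[2]-s['tcp_pos'][2],4),'n',len(Q))
    return E,co
E
python3 - <<'E'
from held import *
E,co=held(); print('pre edges x max',np.percentile(E[:,0],99.8))
env.reach(SEAT+[0,0,.28],down(YAW)); env.dwell(.3)
E,co=held(); 
x=E@XH; y=E@YH; f=x>0.03
print('x max',np.percentile(x,99.8),'y range at front',np.percentile(y[f],[.3,99.7]))
hi=(x>.064); e1=[np.percentile(y[(x>a)&(x<a+.01)],[.5,99.5]).round(4) for a in (.03,.055)]; print(e1)
s=st(); print(SEAT,s['orientation'],down(YAW))
E
```

```text
plane dz/dx,dz/dy [-0.0018  0.0004] top z at tcp rel -0.0864 n 20772
pre edges x max 0.07122892007669811
plane dz/dx,dz/dy [-0.0011  0.0012] top z at tcp rel -0.0862 n 20747
x max 0.06981798528854091 y range at front [-0.04902699  0.04996509]
[array([-0.0489,  0.0497]), array([-0.0488,  0.0498])]
 17.93 [ 0.5516 -0.138   0.28  ] F [ 1.1 -0.3 -2.2] op 0.0333 gf 50.9
[ 0.55138361 -0.13845925  0.        ] [-4.81111107e-05  9.75218694e-01 -2.21243069e-01 -2.32459322e-05] [ 0.          0.97512767 -0.22164392  0.        ]
```

```bash
python3 - <<'E'
from held import *
T=SEAT-.0004*YH
env.movel(T+[0,0,.155],velocity=.12); env.dwell(.3); st('hover')
print(env.movel(T+[0,0,.1315],velocity=.02,stop_force=5)); env.dwell(.2); st('set')
held()
E
```

```text
hover 19.43 [ 0.5514 -0.1389  0.1554] F [ 0.   0.2 -1.6] op 0.0335 gf 50.9
True
set 20.68 [ 0.5511 -0.1388  0.1323] F [-0.9  0.3  5.1] op 0.0332 gf 51.8
plane dz/dx,dz/dy [-0.0008  0.0007] top z at tcp rel -0.0862 n 20828
```

```bash
python3 - <<'E'
from h import *
from meas import knob
env.grip(.055); env.dwell(.2); st('rel')
env.movel(SEAT+[0,0,.24],velocity=.08)
env.reach(SEAT-.06*XH+[0,0,.40],down(YAW)); env.dwell(.3)
p,d,c=cam('wrist'); cv2.imwrite('pics/w5.png',p); P=pts(d,c)
hsv=cv2.cvtColor(p,cv2.COLOR_BGR2HSV); g=cv2.inRange(hsv,(45,100,30),(85,255,255))
g=cv2.morphologyEx(cv2.morphologyEx(g,cv2.MORPH_OPEN,np.ones((3,3))),cv2.MORPH_CLOSE,np.ones((9,9)))
k=max(cv2.findContours(g,0,2)[0],key=cv2.contourArea)
q=np.array([ray(u,v,c,.046)[:2] for u,v in k[:,0]],np.float32); R=cv2.minAreaRect(q); e=np.array(R[0])-SEAT[:2]
print(R,'dx',e@XH[:2],'dy',e@YH[:2])
m=(cv2.erode(g,np.ones((5,5)))>0)&(abs(P[...,2]-.046)<.008); Q=P[m]
print(np.linalg.lstsq(np.c_[Q[:,:2]-SEAT[:2],np.ones(len(Q))],Q[:,2],rcond=None)[0])
kn=knob(d,c,K0+.02*YH); print(kn,(kn[0][:2]-K0[:2])@YH[:2]); st()
E
```

```text
rel 21.27 [ 0.55   -0.1387  0.1312] F [ 0.1 -0.1  0.1] op 0.055 gf 0.0
((0.5510879755020142, -0.1384000927209854), (0.09962888062000275, 0.13652150332927704), 64.36573791503906) dx -0.0002921578001925464 dy -7.444978895076552e-05
[-0.00135654  0.0023189   0.04618969]
(array([ 0.59851432, -0.04108554,  0.09201764]), 0.016960792243480682, 844) 0.02045480461400622
 23.85 [ 0.4973 -0.1126  0.399 ] F [-0.6  0.5 -0.2] op 0.0547 gf 0.0
```

View pics/w5.png

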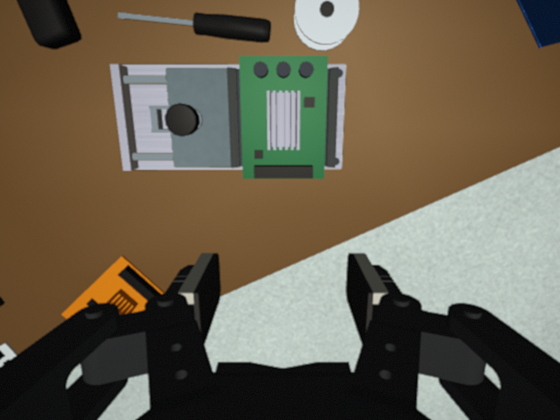

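The board lies flat between both lips, centred at (283,118). The knob (182,119) is home one notch out, and the driver and spool have not moved.

```bash
python3 -c "
from h import *
print(job.job_done())"
```

```text
the job is handed in; nothing more can be done
None
```

I handed the job in at about 24 s on the robot's clock: the jaw is one notch out (measured 20.5 mm), the knob is fully down, and the board lies level on both ledges within 0.5 mm of the seat point; no verdict was returned.

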